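# Seat a lens retaining ring with a two-pin spanner

## Task

The ring that holds the lens in the round cell is loose: take the two-pin spanner from its rest, feel its pins into the ring's two holes and turn the ring clockwise until it is fully seated against its stop. Press and turn gently, without forcing it once it stops or touching the cell with the gripper, then stand the spanner back in its rest and leave everything else where it is.

Things in the scene. Friction and masses are not known exactly. Their poses are not given: they have to be found in the camera images.
- lens_cell: Fixed aluminium foot, 116 x 96 x 12 mm (its x and y), with a dark round lens cell, 76 mm outer diameter, standing on its middle. Origin: centre of the foot's underside; z up. The cell's rim is at z = 50 mm; its bore is 60 mm wide and 8 mm below the rim lies the face of the retaining ring. The seat inside gives a little as the ring is turned, about 6 N m per rad.
- ring_center (a point): On the bore's axis, in the plane of the retaining ring's upper face (42 mm above the worktop); axes as the lens cell's, not turning with the ring. The ring: flat aluminium, 59 mm outside, 26 mm inside, 6 mm thick, with two round through holes 7.6 mm wide, opposite one another, each 20 mm from the axis. The lens lies 5 to 8 mm below the ring's face, inside it.
- retaining_ring (a joint): Ring's turn, rad, growing clockwise from above; starts 0 to 0.4, hard stop (fully seated) at 1.0. The line through its holes lies at h minus this value, counter-clockwise from the lens cell's x axis; h is unmeasured, within -0.5 to 0.5, new for each job. Stiff: about 0.16 N m turns it (4 N on each pin); it stays where left and does not sink as it turns.
- pin_spanner: Two-pin spanner, 140 g. Origin midway between the pin tips; z up its stem, x through the pins. Pins: 5 mm thick, tapered to 3.6 mm at the tip, at x = +-20 mm, z = 0 to 6 mm. Bar 50 x 16 mm, z = 6 to 18 mm. Round stem 16 mm, to z = 50 mm. Black flat grip 34 (x) by 16 mm (y), z = 48 to 92 mm: pinch it across its 16 mm. Half a turn either way round it fits ring and rest alike.
- spanner_rest: Fixed grey block, 86 x 46 x 22 mm (x, y, z); origin: centre of its underside. In its top two square pockets, 11 x 11 mm, 12 mm deep, 20 mm either side of the centre along x, take the spanner's pins with room to spare; the spanner then stands with its bar flat on the block, its origin 16 mm above the worktop.
- dust_cap: Bystander: flat black round cap, 36 mm across, 12 mm high.
- tweezers: Bystander: fine steel tweezers lying down, 125 mm long, 9 mm high.
- barlow_lens: Bystander: auxiliary lens in a knurled mount, 54 mm across, 18 mm high.
- lens_blower: Bystander: rubber bulb blower standing up, 49 mm across, 98 mm high.
- petri_dish: Bystander: low round lidded dish, 60 mm across, 14 mm high.
- screwdriver: Bystander: small screwdriver lying down, 146 mm long, 11 mm high.
- open_spanner: Bystander: flat open-ended spanner lying down, 138 mm long, 5 mm thick.
- eyepiece: Bystander: spare microscope eyepiece standing up, 37 mm across, 38 mm high.
Mind the look-alikes: they are no part of the job. What is shaped like the pin_spanner but orange or pink is not meant.

How it is judged:
On the way, in this order (a step that is already met when the one before it is completed fails the run):
1. the spanner's pins are in the ring's holes, the ring not yet seated (horizontal distance between pin_spanner and ring_center below 0.004 m and z of pin_spanner in the frame of ring_center below -0.003 m and angle between pin_spanner's own z axis and vertical below 0.1 rad and not (value of joint retaining_ring above 0.95 rad)), for 0.1 s.
2. the ring is turned to its stop with the pins still in its holes (horizontal distance between pin_spanner and ring_center below 0.004 m and z of pin_spanner in the frame of ring_center below -0.003 m and angle between pin_spanner's own z axis and vertical below 0.1 rad and value of joint retaining_ring above 0.95 rad), for 0.1 s.
At the end, for the whole second after the job is handed in: The ring stands within 0.05 rad of its stop (joint above 0.95), and the spanner stands at rest in its rest: upright within 0.07 rad, within 6 mm of the rest's middle, its bar down on the block within 2 mm (value of joint retaining_ring above 0.95 rad and horizontal distance between pin_spanner and spanner_rest below 0.006 m and z of pin_spanner in the frame of spanner_rest below 0.018 m and angle between pin_spanner's own z axis and vertical below 0.07 rad and linear speed of pin_spanner below 0.01 m/s); the robot touches nothing.
It fails at once if the spanner bears on the lens cell or its ring with more than 40 N (contact force between pin_spanner and lens_cell above 40 N).
It fails at once if the gripper or arm touches the lens cell or its ring (contact force between any of the fingers, the arm and lens_cell above 0.5 N).
It fails at once if a bystander is pushed more than 20 mm from its place (distance of any of dust_cap, tweezers, barlow_lens, lens_blower, petri_dish, screwdriver, open_spanner, eyepiece from where it was at the start of the episode above 0.02 m).
It also fails if it takes over 72 s, if anything falls off the work surface, if the arm or the gripper's body presses on something with over 40 N, if the wrist force passes 120 N, or if a joint passes its speed limit or range.

## Robot

A 7-joint arm with a two-finger parallel gripper is mounted at the origin on a cart in front of the work surface, level with it; the furniture and walls round the work are solid. World frame = base frame: x ahead of the robot, y to its left, z up, the work surface at z = 0. Lengths are in m, angles in rad, forces in N, time in s.
With the tool pointing down it reaches from about 0.4 to 0.9 m from the base axis. Payload 5.5 kg.
Tool frame: the origin (TCP) lies at the centre of the arm's flange, where the gripper is bolted on; the fingertips stand 173 mm ahead of it and the grasp point (between the pads) lies 155 mm ahead of it (bot.grasp_offset is the distance from the TCP to the grasp point, in m); z points along the fingers, y is the direction in which the jaws open and shut (so a half turn about z gives the same grasp; the last joint's range is limited). The gripper opens to 85 mm and grips with 20 to 120 N. Pads are 22 mm wide; open, the fingers measure 114 mm over their backs; the gripper's body (76 mm by 85 mm) begins 54 mm behind the grasp point. The pads swing forward as they close: fully open they stand 13 mm farther back than shut.
Start: joints at [-0.947, 0.501, -0.427, 1.55, 0.221, 1.138, -0.21], TCP at [0.229, 0.608, 0.405] pointing down, gripper open.
Joint ranges: [-2.88, 2.88], [-0.31, 2.03], [-1.54, 1.56], [0.2, 2.42], [-1.41, 4.55], [0.19, 2.02], [-2.57, 2.57]. Speed limits (rad/s): [2.57, 2.57, 3.14, 3.14, 3.14, 3.14, 3.14].

## Interface

Orientations are given as a unit quaternion [x, y, z, w].
In Python, from plant import bot, camera, get_calibration, finder gives the robot as it stands.
- The arm moves only by the shell command python3 -m handwheel 'ROWS' [OPENING] [FORCE]. ROWS is JSON, a list of rows, each a list of 4 numbers: the shift along the tool's x, y, z in cm, then the turn about the tool's z in rad. In form: [[dx, dy, dz, twist], ...]. A call has 1 to 8 rows; each row shifts and turns the commanded pose from where the row before left it, along the tool's axes as they then stand; what a row does not reach is not made up. A row lasts 1/12 s, in which the tool goes at most 41.7 mm and 7.16 degrees, less where a joint would pass 70% of its speed; a pose out of reach is approached as far as the arm can. A call with a gripper value outside its range is refused whole. OPENING is the opening, from -1 (shut) to 1 (fully open), set as the call begins (- or left out, the last holds). The fingers move at their own pace and stop on an object; FORCE is the grip in N (left out, the last holds). Time passes only in rows, so rows that do not move let the fingers close. It gives the time, the measured TCP pose, the force and the opening at its end, in the units of the state.
- bot.read_state(): the state, without advancing time (a new reading comes with each control period).
- camera(name): name is "scene" or "side" or "wrist"; returns the picture (384x512x3 uint8, red, green, blue); there is no depth.
- get_calibration(name): a dict with "fx", "fy", "cx", "cy" (pixels), "extrinsics" (4x4, takes a point from camera to world coordinates); the wrist camera has in their place "mount" (4x4, takes a point from camera to tool coordinates, whose origin is the TCP and whose axes are the flange's). Camera axes: x right, y up, looking along -z (the intrinsics and any distortion apply to the point x, -y, -z); pixel columns grow to the right and rows downward; lengths in m; the calibration is good to about 2 mm. A picture is of the moment at which its call begins: read the wrist's pose just before it. get_calibration takes no time and is no camera call.
- bot.sign_off(): hands the job in, once; it reports no verdict.
Trained networks look in the newest picture that a camera, given by its name, has taken for a name from the list of things; names that differ only in an ending like _2 or _b are one class to them, and where a whole thing is asked for, a point or a joint stands for the part that bears it (a point fixed in the world has none). Each returns a list of dicts, best first, with "score" (0 to 1); they miss things now and then, are a little off and sometimes report something else, mostly with a low value. They report only what shows in the picture. A call takes as long as a camera call. They do not tell look-alikes from the thing itself.
- finder.trace(camera, name): "pixels" (384x512 bool, what is visible of it) and "position" ([column, row] in pixels, amid what is visible of it).
The state is a dict: "clock": time; "joint_pos": joint angles; "dq": joint speeds; "effort": joint torques, N m; "ee_pos": TCP position; "eef_rot": TCP orientation; "contact_force": force on the tool from outside, world axes, zero at the start; "torque": the same for the moment, N m; "width": finger opening in m.
Only numpy, scipy, OpenCV 4.12 (cv2) and the standard library are available. Lean on these libraries where they do the work, as an engineer would, in place of code of your own. Each camera call takes 0.05 s, during which the arm holds its last target. There are 200 camera calls.

## Working session

There is one attempt and no reset: what is moved stays moved. The work goes in short steps, Python scripts to look and compute and a shell command to move; the robot and the scene stay as the last step left them, time stands still between calls to the robot, and variables do not carry over. Pictures are saved under pics/ and viewed, about 8 in all and at most 12, crops included, and the job is handed in when it is done.

```bash
ls; mkdir -p pics; cat > h.py <<'E'
import numpy as np, cv2
from scipy.spatial.transform import Rotation as R
from plant import bot, camera, get_calibration, finder
def T():
    s=bot.read_state(); M=np.eye(4); M[:3,:3]=R.from_quat(s['eef_rot']).as_matrix(); M[:3,3]=s['ee_pos']; return M
def ext(n):
    c=get_calibration(n); return c,(T()@np.array(c['mount']) if n=='wrist' else np.array(c['extrinsics']))
def ray(n,uv,z):
    c,E=ext(n); d=E[:3,:3]@np.array([(uv[0]-c['cx'])/c['fx'],-(uv[1]-c['cy'])/c['fy'],-1]); o=E[:3,3]
    return o+d*(z-o[2])/d[2]
def proj(n,p):
    c,E=ext(n); q=np.linalg.inv(E)@np.append(p,1); return np.array([c['cx']+c['fx']*q[0]/-q[2], c['cy']-c['fy']*q[1]/-q[2]])
def save(n,f,crop=None,k=1):
    im=camera(n)[:,:,::-1]
    if crop: im=im[crop[1]:crop[3],crop[0]:crop[2]]
    cv2.imwrite('pics/'+f,cv2.resize(np.ascontiguousarray(im),None,fx=k,fy=k,interpolation=2))
E
python3 - <<'E'
from h import *
np.set_printoptions(precision=4,suppress=True)
a=camera('scene');b=camera('side')
im=np.vstack([a,b])[:,:,::-1]; cv2.imwrite('pics/a.png',cv2.resize(im,None,fx=.78,fy=.78,interpolation=3)); 
cv2.imwrite('pics/scene.png',cv2.resize(a[:,:,::-1],None,fx=1.5,fy=1.5))
print(bot.read_state()); print({n:get_calibration(n) for n in('scene','side','wrist')})
for c in('scene','side'):
  for n in('pin_spanner','spanner_rest','lens_cell','retaining_ring'):
    for r in finder.trace(c,n): print(c,n,round(r['score'],2),r['position'],r['pixels'].sum(),ray(c,r['position'],.04))
E
```

```text
pics
{'clock': 0.1, 'joint_pos': array([-0.9468,  0.5018, -0.4268,  1.5513,  0.2208,  1.1382, -0.2103]), 'dq': array([ 0.001 , -0.0013,  0.0011, -0.0041,  0.0016, -0.0014, -0.0006]), 'effort': array([ -0.011 , -57.0816,  -5.839 , -28.1741,   0.0104,   0.0056,
         0.    ]), 'ee_pos': array([0.2294, 0.6079, 0.4038]), 'eef_rot': array([ 0.1794,  0.9838, -0.0008, -0.0002]), 'contact_force': array([ 0.3669,  0.5826, -0.2393]), 'torque': array([-0.0132, -0.0239,  0.0583]), 'width': 0.08537251849940602}
{'scene': {'fx': 373.52963893353586, 'fy': 373.52963893353586, 'cx': 253.21089222616223, 'cy': 191.13032258968371, 'extrinsics': array([[ 0.6674,  0.5635, -0.4868,  0.1126],
       [-0.7446,  0.5116, -0.4287, -0.3304],
       [ 0.0075,  0.6487,  0.761 ,  0.7254],
       [ 0.    ,  0.    ,  0.    ,  1.    ]])}, 'side': {'fx': 498.51733898102447, 'fy': 498.51733898102447, 'cx': 250.06229528493984, 'cy': 186.10331269272797, 'extrinsics': array([[ 0.8572,  0.183 , -0.4814,  0.0106],
       [-0.515 ,  0.2972, -0.804 , -0.8738],
       [-0.0041,  0.9371,  0.349 ,  0.4703],
       [ 0.    ,  0
[... 495 characters left out ...]
3.9] 527 [ 0.3638 -0.1903  0.04  ]
scene spanner_rest 0.61 [170.4, 187.8] 523 [0.424  0.2114 0.04  ]
scene lens_cell 0.57 [312.9, 283.0] 2369 [ 0.4517 -0.1933  0.04  ]
scene retaining_ring 0.55 [315.7, 267.9] 477 [ 0.483  -0.1777  0.04  ]
scene retaining_ring 0.28 [314.5, 282.6] 2469 [ 0.4546 -0.1952  0.04  ]
side pin_spanner 0.71 [214.1, 170.3] 370 [0.5844 0.2735 0.04  ]
side pin_spanner 0.67 [139.6, 173.3] 241 [0.4039 0.3555 0.04  ]
side spanner_rest 0.73 [163.1, 194.6] 453 [0.3989 0.1761 0.04  ]
side lens_cell 0.93 [272.0, 258.7] 2269 [ 0.4469 -0.2199  0.04  ]
side lens_cell 0.71 [225.3, 179.8] 29 [0.5739 0.1904 0.04  ]
side retaining_ring 0.51 [268.2, 242.6] 194 [ 0.4754 -0.1636  0.04  ]
```

View pics/scene.png

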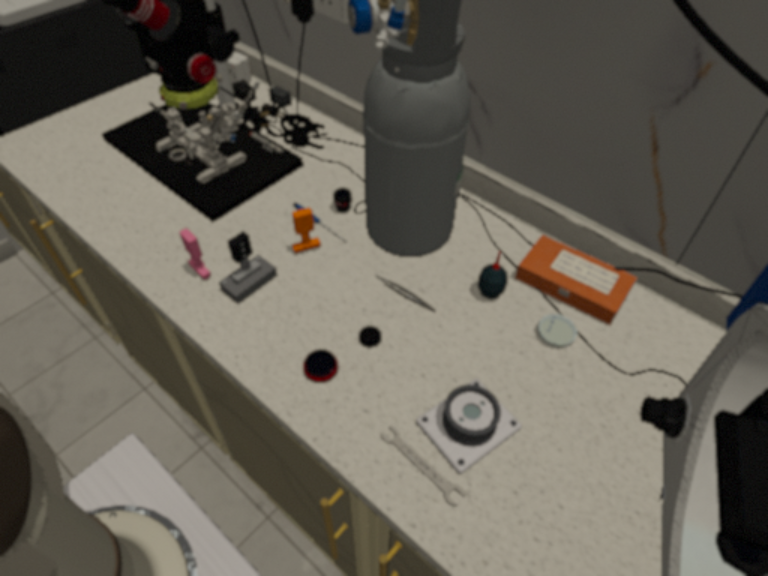

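The scene picture (1.5x) shows:
- the black-gripped spanner standing in its grey rest at about (240,262)
- the pink look-alike at (195,253) and the orange one at (305,230)
- the cell at (472,415)

I choose the black one. Next I'll estimate the poses.

```bash
python3 - <<'E'
from h import *
np.set_printoptions(precision=4,suppress=True)
save('scene','crop.png',(110,120,240,220),5)
print('grip',ray('scene',(160,163),.086),'rest',ray('scene',(166,183),.02))
a=ray('scene',(223/1.5,298/1.5),.0);b=ray('scene',(275/1.5,270/1.5),.0);print(a,b,np.degrees(np.arctan2(*(b-a)[1::-1])))
for c in('scene','side'):
  for n in('spanner_rest','retaining_ring'):
    r=finder.trace(c,n) if c=='scene' else (camera(c),finder.trace(c,n))[1]
    print(c,n,[(q['position'],ray(c,q['position'],.02 if n[0]=='s' else .042)) for q in r])
print(R.from_quat(bot.read_state()['eef_rot']).as_matrix())
E
```

```text
grip [0.4374 0.2544 0.086 ] rest [0.436  0.2479 0.02  ]
[0.3823 0.2554 0.    ] [ 0.4823  0.239  -0.    ] -9.319682678822023
scene spanner_rest [([167.0, 188.8], array([0.4253, 0.231 , 0.02  ]))]
scene retaining_ring [([317.1, 266.0], array([ 0.4874, -0.1777,  0.042 ]))]
side spanner_rest [([165.1, 197.2], array([0.4146, 0.2058, 0.02  ]))]
side retaining_ring [([272.4, 244.1], array([ 0.4765, -0.1762,  0.042 ]))]
[[-0.9356  0.353  -0.    ]
 [ 0.353   0.9356  0.    ]
 [ 0.      0.     -1.    ]]
```

View pics/crop.png

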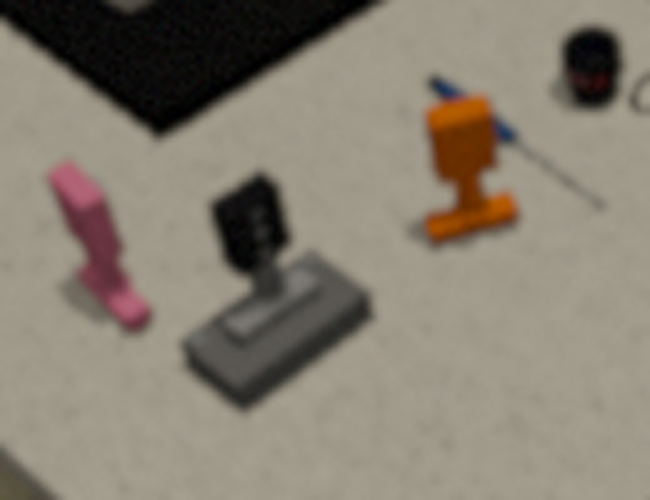

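The close crop confirms that the black-gripped one stands in the grey rest, at crop (260,250). I'll move above it.

```bash
python3 -m handwheel '[[-3.2,-2.6,0,0],[-3.2,-2.6,0,0],[-3.2,-2.6,0,0],[-3.2,-2.6,0,0],[-3.2,-2.6,0,0]]' ; python3 -m handwheel '[[-3.2,-2.6,0,0],[-3.2,-2.6,0,0],[-3.2,-2.6,0,0],[-3.2,-2.6,0,0],[0,0,0,-0.1],[0,0,0,-0.1],[0,0,0,-0.1],[0,0,0,0]]'
python3 - <<'E'
from h import *
np.set_printoptions(precision=4,suppress=True)
save('wrist','w1.png',None,1.5)
M=T();print(M)
for n in('pin_spanner','spanner_rest'):
  for q in finder.trace('wrist',n): print(n,q['score'],q['position'],ray('wrist',q['position'],.02),ray('wrist',q['position'],.108),cv2.minAreaRect(np.argwhere(q['pixels'])[:,::-1].astype(np.float32)))
E
```

```text
clock: 1.27
ee_pos: [0.3339, 0.4283, 0.4048]
eef_rot: [0.179, 0.984, 0.0, 0.0]
contact_force: [0.3, 0.6, -0.5]
width: 0.0851
clock: 1.93
ee_pos: [0.4165, 0.2873, 0.4049]
eef_rot: [0.029, 1.0, 0.0, 0.0]
contact_force: [-0.6, 0.0, -0.8]
width: 0.0852
[[-0.998   0.0628  0.0003  0.4164]
 [ 0.0628  0.998   0.0003  0.2875]
 [-0.0003  0.0003 -1.      0.4049]
 [ 0.      0.      0.      1.    ]]
pin_spanner 0.82 [229.0, 194.0] [0.4504 0.2492 0.02  ] [0.4234 0.2601 0.108 ] ((225.03504943847656, 190.43971252441406), (25.325586318969727, 61.7545051574707), 3.5763344764709473)
pin_spanner 0.78 [186.7, 247.5] [0.5186 0.1884 0.02  ] [0.4747 0.2145 0.108 ] ((188.77076721191406, 249.33914184570312), (71.32135009765625, 38.58967971801758), 23.749494552612305)
pin_spanner 0.65 [301.6, 85.5] [0.3316 0.3399 0.02  ] [0.3341 0.3283 0.108 ] ((298.9465637207031, 89.8698959350586), (44.09628677368164, 85.42227935791016), 1.6365771293640137)
spanner_rest 0.56 [240.5, 166.3] [0.417 0.266 0.02 ] [0.3983 0.2728 0.108 ] ((229.7764434814453, 178.0941162109375), (72.55490112304688, 41.262718200683594), 85.60128784179688)
```

View pics/w1.png

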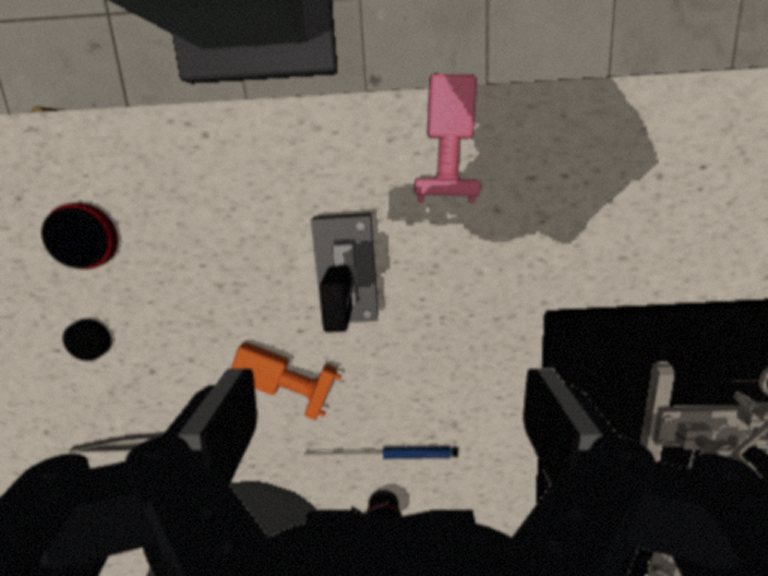

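The wrist view (1.5x) shows the rest with top-face corners near (313,217), (374,212), (378,320) and (322,325). The black grip is at (337,298), with pink at (450,135) and orange at (290,385) clear of it.

```bash
python3 - <<'E'
from h import *
np.set_printoptions(precision=4,suppress=True)
P=[ray('wrist',np.array(p)/1.5,.022) for p in((313,217),(374,212),(378,320))]
for p in P: print(p)
print('rest c',(P[0]+P[2])/2,'len',np.linalg.norm(P[2]-P[1]),np.linalg.norm(P[1]-P[0]),'ang',np.degrees(np.arctan2(*(P[2]-P[1])[1::-1])),np.degrees(np.arctan2(*(P[0]-P[1])[1::-1])))
im=camera('wrist').astype(int)
m=(im.max(2)<30)[170:230,205:240].astype(np.uint8)
r=np.argwhere(m)[:,::-1]+[205,170]; print(len(r),cv2.minAreaRect(r.astype(np.float32)))
save('wrist','w2.png',(190,130,270,230),6)
for n in ((.086),.062): print(proj('wrist',[.44,.25,n]))
E
```

```text
[0.3891 0.2317 0.022 ]
[0.3882 0.2786 0.022 ]
[0.4763 0.2755 0.022 ]
rest c [0.4327 0.2536 0.022 ] len 0.08817140000277009 0.046915832359650037 ang -2.0323069607689814 -88.93343033019393
750 ((224.0, 199.0), (42.0, 20.0), 90.0)
[222.291  203.9868]
[224.9156 196.5744]
```

View pics/w2.png

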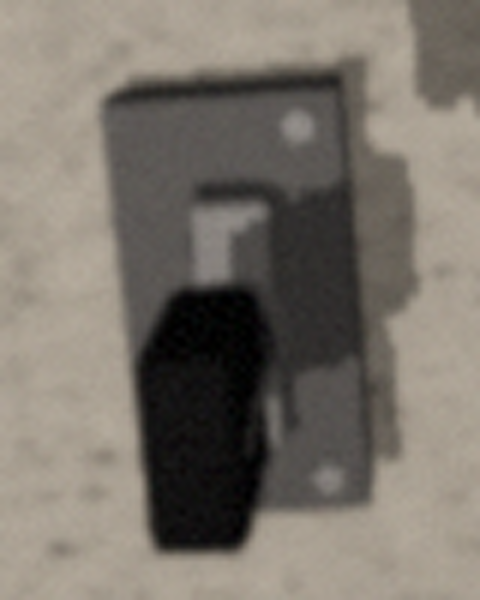

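```bash
python3 - <<'E'
from h import *
np.set_printoptions(precision=4,suppress=True)
f=lambda x,y,z:ray('wrist',(190+x/6,130+y/6),z)
a=[f(x,y,.108) for x,y in((140,365),(268,365),(155,548),(240,548),(200,455))]
for p in a: print(p)
t=[f(x,y,.022) for x,y in((105,100),(340,92),(368,502))]
for p in t: print(p)
print('c',(t[0]+t[2])/2)
b=[f(x,y,.034) for x,y in((192,205),(268,205))];print(b)
E
```

```text
[0.4194 0.2464 0.108 ]
[0.4206 0.2658 0.108 ]
[0.4492 0.2456 0.108 ]
[0.4501 0.2589 0.108 ]
[0.4343 0.2541 0.108 ]
[0.3913 0.2301 0.022 ]
[0.3925 0.2752 0.022 ]
[0.4766 0.2748 0.022 ]
c [0.4339 0.2525 0.022 ]
[array([0.4103, 0.2465, 0.034 ]), array([0.4112, 0.2608, 0.034 ])]
```

```bash
python3 -m handwheel '[[-2,-3.3,0,0],[0,0,0,-0.04],[0,0,3,0],[0,0,3,0],[0,0,3,0],[0,0,3,0],[0,0,2,0],[0,0,0,0]]' 1
python3 - <<'E'
from h import *
np.set_printoptions(precision=4,suppress=True)
print(T()); save('wrist','w3.png',None,1.5)
E
```

```text
clock: 2.85
ee_pos: [0.4323, 0.2524, 0.2607]
eef_rot: [0.011, 1.0, -0.002, -0.003]
contact_force: [-0.4, -0.2, 0.9]
width: 0.0854
[[-0.9997  0.0214 -0.007   0.4323]
 [ 0.0214  0.9998 -0.0038  0.2524]
 [ 0.0069 -0.0039 -1.      0.2607]
 [ 0.      0.      0.      1.    ]]
```

View pics/w3.png

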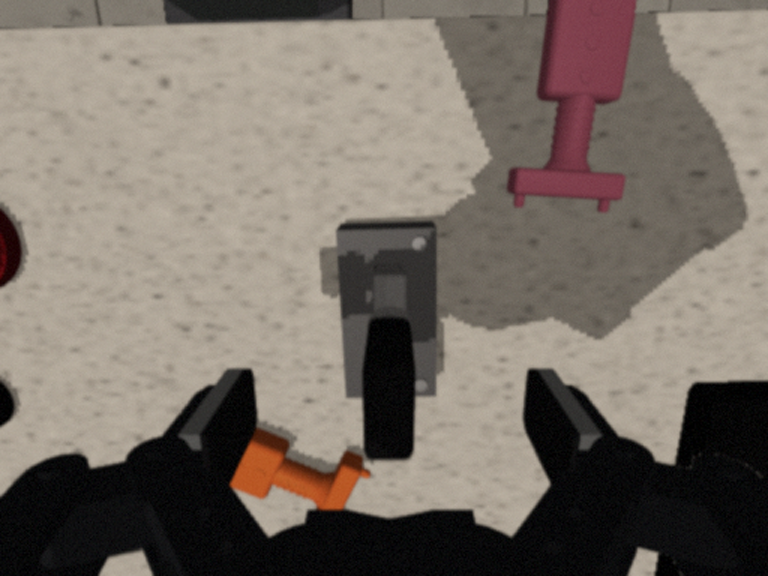

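```bash
python3 - <<'E'
from h import *
np.set_printoptions(precision=4,suppress=True)
for p,z in (((388,457),.108),((388,318),.064),((388,388),.108),((338,232),.022),((435,230),.022),((436,395),.022),((347,396),.022)): print(p,ray('wrist',np.array(p)/1.5,z))
E
python3 -m handwheel '[[-0.1,0,1,0],[0,0,1,0],[0,0,0,0],[0,0,0,0]]' 1
```

```text
(388, 457) [0.4521 0.2529 0.108 ]
(388, 318) [0.4214 0.2533 0.064 ]
(388, 388) [0.4275 0.2534 0.108 ]
(338, 232) [0.3944 0.2305 0.022 ]
(435, 230) [0.3944 0.2753 0.022 ]
(436, 395) [0.4799 0.2765 0.022 ]
(347, 396) [0.4796 0.2306 0.022 ]
clock: 3.23
ee_pos: [0.4354, 0.2534, 0.2449]
eef_rot: [0.01, 1.0, 0.0, 0.0]
contact_force: [-0.1, 0.1, 0.1]
width: 0.0854
```

```bash
python3 -m handwheel '[[-0.1,0,0.2,0],[0,0,0,0],[0,0,0,0],[0,0,0,0],[0,0,0,0],[0,0,0,0],[0,0,0,0],[0,0,0,0]]' -1 60; python3 -m handwheel '[[0,0,0,0],[0,0,0,0],[0,0,0,0],[0,0,0,0]]'; python3 -m handwheel '[[0,0,-2,0],[0,0,-3,0],[0,0,-3,0],[0,0,-3,0],[0,0,-3,0],[0,0,0,0]]'
```

```text
clock: 3.9
ee_pos: [0.4362, 0.2533, 0.2427]
eef_rot: [0.01, 1.0, -0.0, -0.0]
contact_force: [0.5, -0.7, 0.8]
width: 0.0153
clock: 4.23
ee_pos: [0.4362, 0.2533, 0.2427]
eef_rot: [0.01, 1.0, -0.0, -0.0]
contact_force: [-0.2, -0.9, 0.6]
width: 0.0151
clock: 4.73
ee_pos: [0.4378, 0.2548, 0.3884]
eef_rot: [0.01, 1.0, 0.002, 0.004]
contact_force: [0.2, 1.0, -1.0]
width: 0.0155
```

```bash
python3 - <<'E'
from h import *
np.set_printoptions(precision=3,suppress=True)
for p in((370,240),(410,250),(450,240)): print('bottle',ray('scene',np.array(p)/1.5,0))
E
python3 -m handwheel '[[0,-4,0,0],[0,-4,0,0],[0,-4,0,0],[0,-4,0,0],[0,-4,0,0],[0,-4,0,0]]'; python3 -m handwheel '[[-2,-3.5,0,0],[-2,-3.5,0,0],[-2,-3.5,0,0],[-2,-3.5,0,0],[-2,-3.5,0,0],[0,-1.5,0,0],[0,0,0,0],[0,0,0,0]]'
python3 - <<'E'
from h import *
np.set_printoptions(precision=4,suppress=True)
print(T()); save('wrist','w4.png',None,1.5)
for n in('lens_cell','retaining_ring','pin_spanner'):
  for q in finder.trace('wrist',n): print(n,q['score'],q['position'],ray('wrist',q['position'],.042))
E
```

```text
bottle [0.648 0.167 0.   ]
bottle [0.678 0.096 0.   ]
bottle [0.747 0.058 0.   ]
clock: 5.23
ee_pos: [0.4304, 0.0116, 0.3821]
eef_rot: [0.01, 1.0, -0.0, -0.0]
contact_force: [1.0, -0.5, -1.0]
width: 0.0152
clock: 5.9
ee_pos: [0.5268, -0.1796, 0.3813]
eef_rot: [0.012, 1.0, 0.0, -0.001]
contact_force: [-0.5, -0.1, -1.8]
width: 0.0154
[[-0.9997  0.0234 -0.0023  0.5268]
 [ 0.0234  0.9997  0.0006 -0.1796]
 [ 0.0023  0.0006 -1.      0.3813]
 [ 0.      0.      0.      1.    ]]
lens_cell 0.75 [256.7, 111.9] [ 0.4646 -0.1775  0.042 ]
retaining_ring 0.7 [268.4, 110.2] [ 0.4635 -0.1658  0.042 ]
pin_spanner 0.87 [261.3, 257.0] [ 0.6243 -0.1754  0.042 ]
```

View pics/w4.png

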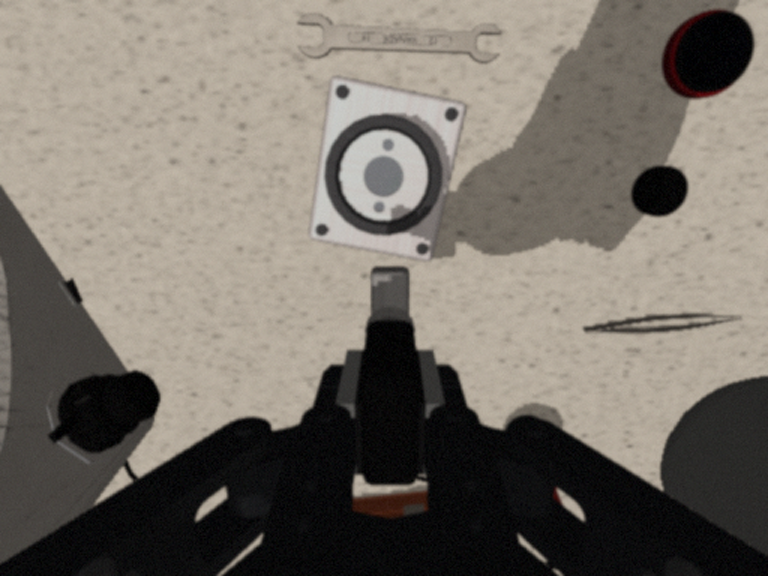

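The view shows the cell with the bore centre at (384,176) and holes at (388,145) and (379,207). The spanner bar end is in view at (390,270). I'll lower beside the cell, clear of it, and measure the holes.

```bash
python3 -m handwheel '[[0,0,2.5,0],[0,0,2.5,0],[0,0,2,0],[0,0,0.5,0],[0,0,0,0],[0,0,0,0]]'
cat > ring.py <<'E'
from h import *
np.set_printoptions(precision=4,suppress=True)
def measure():
    im=camera('wrist'); M=T(); g=cv2.cvtColor(im,cv2.COLOR_RGB2GRAY)
    c0=proj('wrist',[.4655,-.1785,.042]); 
    return im,g,c0
if __name__=='__main__':
    im,g,c0=measure(); print(T(),c0); x,y=map(int,c0); 
    cr=im[max(0,y-60):y+60,x-70:x+70,::-1]; print('origin',x-70,max(0,y-60))
    cv2.imwrite('pics/w5.png',cv2.resize(np.ascontiguousarray(cr),None,fx=5,fy=5,interpolation=2))
    np.save('g.npy',g)
    b=cv2.GaussianBlur(g,(5,5),0)
    p=cv2.SimpleBlobDetector_Params(); p.filterByArea=True;p.minArea=15;p.maxArea=2500;p.filterByConvexity=False;p.filterByInertia=False;p.minThreshold=20;p.maxThreshold=230
    for k in cv2.SimpleBlobDetector_create(p).detect(b):
        q=ray('wrist',k.pt,.042)
        if np.hypot(q[0]-.4655,q[1]+.1785)<.045: print(k.pt,k.size,q)
E
python3 ring.py
```

```text
clock: 6.6
ee_pos: [0.5277, -0.178, 0.3084]
eef_rot: [0.01, 1.0, 0.0, 0.0]
contact_force: [0.2, -0.3, -0.1]
width: 0.0151
[[-0.9998  0.0199  0.002   0.528 ]
 [ 0.0199  0.9998 -0.0005 -0.1783]
 [-0.002  -0.0004 -1.      0.309 ]
 [ 0.      0.      0.      1.    ]] [256.5886 114.3909]
origin 186 54
(247.4748077392578, 147.5049285888672) 9.681419372558594 [ 0.4902 -0.1861  0.042 ]
(251.3350067138672, 121.20211791992188) 35.9124870300293 [ 0.4704 -0.1826  0.042 ]
(255.42660522460938, 93.13910675048828) 10.882323265075684 [ 0.4503 -0.179   0.042 ]
```

View pics/w5.png

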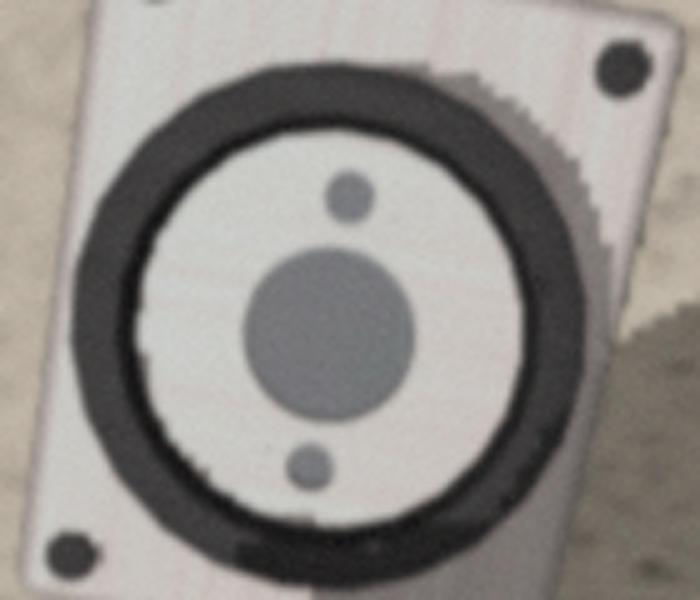

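The crop (5x, origin 186,54) shows both holes clearly at (350,196) and (310,467). They measure 40.5 mm apart, centre (0.4703, -0.1826), line at -10°. I'll move over the ring and align.

```bash
python3 -m handwheel '[[2.9,-0.3,0,0],[2.83,-0.3,0,0],[0,0,0,0.08],[0,0,0,0.076],[0,0,1.3,0],[0,0,0.9,0],[0,0,0,0],[0,0,0,0]]'
python3 - <<'E'
from h import *
np.set_printoptions(precision=4,suppress=True)
M=T();s=bot.read_state();print(M,s['joint_pos'],s['torque'])
print('spx deg',np.degrees(np.arctan2(-M[1,0],-M[0,0])))
save('wrist','w6.png',None,1.5)
E
```

```text
clock: 7.32
ee_pos: [0.47, -0.1833, 0.2859]
eef_rot: [0.088, 0.996, 0.0, -0.0]
contact_force: [-0.1, 0.2, -1.2]
width: 0.0153
[[-0.9845  0.1752 -0.0002  0.47  ]
 [ 0.1752  0.9845  0.0002 -0.1833]
 [ 0.0003  0.0001 -1.      0.2859]
 [ 0.      0.      0.      1.    ]] [ 0.3233  0.3732 -0.0056  2.0224  0.0028  0.7463  1.7107] [-0.0199 -0.0222 -0.0215]
spx deg -10.089422831877966
```

View pics/w6.png

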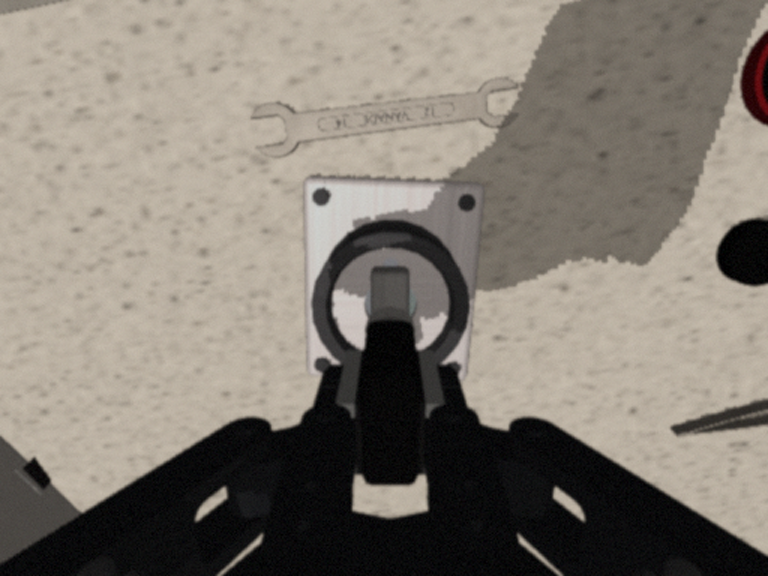

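```bash
python3 - <<'E'
from h import *
np.set_printoptions(precision=4,suppress=True)
M=T()
for p in((.025,-.008,.2087),(.025,.008,.2087),(.017,0,.1347),(-.017,0,.1347),(.025,0,.2207)): print(p,1.5*proj('wrist',(M@np.append(p,1))[:3]))
print([1.5*proj('wrist',(.4703,-.1826,z)) for z in(.042,.05)])
E
python3 -m handwheel '[[0,0,0,0.08],[0,0,0,0]]'; python3 -c "
from h import *; print(bot.read_state()['joint_pos'])"; python3 -m handwheel '[[0,0,0,-0.08],[0,0,0,0]]'
```

```text
(0.025, -0.008, 0.2087) [367.0706 276.7455]
(0.025, 0.008, 0.2087) [406.8384 276.7762]
(0.017, 0, 0.1347) [385.3369 386.0969]
(-0.017, 0, 0.1347) [385.5784 496.5454]
(0.025, 0, 0.2207) [387.1126 269.1782]
[array([389.0328, 306.0533]), array([389.0113, 311.6299])]
clock: 7.53
ee_pos: [0.4703, -0.1835, 0.2863]
eef_rot: [0.129, 0.992, -0.0, 0.0]
contact_force: [0.2, -0.2, -1.7]
width: 0.0154
[ 0.30828519  0.37264137  0.01262293  2.02236793 -0.00684623  0.74562952
  1.63647658]
clock: 7.7
ee_pos: [0.4702, -0.1834, 0.2862]
eef_rot: [0.086, 0.996, -0.0, 0.0]
contact_force: [-0.2, -0.6, -2.4]
width: 0.0153
```

```bash
python3 - <<'E'
from h import *
g=cv2.cvtColor(camera('wrist'),cv2.COLOR_RGB2GRAY)
print(g[170:222:1,260]); print([int(v) for v in g[190,236:285]]);print([int(v) for v in g[184,236:285]]); print([int(v) for v in g[290,225:295]]); print(g[300:335,258])
E
```

```text
[122 120 116 119 119 121 114  82  53  43  51  60  71  78  78  82  81  81
  80  84  81  85  80  87  82  82  86  84  86  82  82  82  83  78  73  64
  65  61  61  63  57  52  47  26  10   1   5   1   4   5   3   5]
[115, 118, 118, 119, 119, 118, 117, 117, 118, 116, 109, 84, 69, 79, 79, 76, 78, 78, 77, 75, 77, 81, 78, 86, 81, 82, 83, 81, 82, 78, 83, 84, 82, 83, 78, 72, 74, 103, 115, 115, 118, 115, 117, 116, 115, 118, 117, 118, 121]
[121, 118, 116, 121, 118, 123, 116, 117, 119, 117, 101, 79, 70, 74, 75, 76, 80, 79, 75, 79, 77, 77, 80, 82, 78, 81, 80, 79, 77, 80, 82, 81, 80, 79, 78, 68, 73, 101, 115, 117, 121, 123, 120, 114, 121, 119, 116, 118, 122]
[9, 13, 6, 9, 8, 11, 11, 3, 5, 5, 12, 10, 12, 18, 17, 17, 7, 7, 7, 3, 5, 5, 3, 8, 7, 10, 6, 11, 9, 10, 12, 11, 14, 7, 11, 8, 11, 12, 14, 8, 12, 5, 7, 11, 9, 9, 0, 3, 12, 7, 1, 1, 7, 8, 13, 15, 13, 16, 5, 9, 13, 14, 8, 9, 10, 9, 10, 8, 3, 8]
[  9   2   9  12  12   7  10   6   6  14  10   6  12   8  10  12  11  12
   7   6   3  12  41 101 151 169 175 175 179 184 180 179 178 180 179]
```

```bash
python3 -m handwheel '[[-0.15,0,0,0],[0,0,0.8,0],[0,0,0.5,0],[0,0,0,0],[0,0,0,0]]';  python3 -m handwheel '[[0,0,0.2,0],[0,0,0.15,0],[0,0,0.1,0],[0,0,0,0]]'; python3 -m handwheel '[[0,0,0.1,0],[0,0,0.1,0],[0,0,0,0]]'
```

```text
clock: 8.17
ee_pos: [0.471, -0.1835, 0.2719]
eef_rot: [0.088, 0.996, 0.0, -0.001]
contact_force: [-0.2, -0.3, -1.8]
width: 0.0154
clock: 8.5
ee_pos: [0.4713, -0.1837, 0.268]
eef_rot: [0.088, 0.996, 0.0, -0.0]
contact_force: [0.0, -0.9, -1.7]
width: 0.0153
clock: 8.75
ee_pos: [0.4713, -0.1837, 0.266]
eef_rot: [0.088, 0.996, 0.0, -0.0]
contact_force: [-0.3, -0.1, -1.9]
width: 0.0151
```

No contact force at 2.7 mm below the ring's face, so the pins are entering.

```bash
python3 -m handwheel '[[0,0,0.1,0],[0,0,0.1,0],[0,0,0,0],[0,0,0,0]]'; python3 -c "
from h import *; s=bot.read_state(); print(s['contact_force'],s['torque'])"
```

```text
clock: 9.08
ee_pos: [0.4713, -0.1837, 0.2641]
eef_rot: [0.088, 0.996, 0.0, -0.0]
contact_force: [-0.4, -1.1, -1.1]
width: 0.015
[-0.43362246 -1.10949902 -1.1047224 ] [ 0.02184381  0.00447988 -0.00570612]
```

```bash
R="python3 -c \"from h import *; s=bot.read_state(); print(s['contact_force'].round(1),s['torque'].round(3))\""
python3 -m handwheel '[[0,0,0,0.05],[0,0,0,0.05],[0,0,0,0]]'; eval $R; python3 -m handwheel '[[0,0,0,0.05],[0,0,0,0.05],[0,0,0,0]]'; eval $R; python3 -m handwheel '[[0,0,0,0.05],[0,0,0,0.05],[0,0,0,0]]'; eval $R
```

```text
clock: 9.33
ee_pos: [0.4714, -0.1835, 0.2642]
eef_rot: [0.139, 0.99, 0.0, -0.0]
contact_force: [0.5, 0.3, -1.5]
width: 0.0155
[ 0.5  0.3 -1.5] [ 0.123 -0.015  0.021]
clock: 9.58
ee_pos: [0.4714, -0.1837, 0.2642]
eef_rot: [0.187, 0.982, -0.0, -0.0]
contact_force: [-0.3, -0.4, -1.2]
width: 0.0153
[-0.3 -0.4 -1.2] [-0.062 -0.033  0.137]
clock: 9.83
ee_pos: [0.4713, -0.1838, 0.2642]
eef_rot: [0.236, 0.972, -0.0, -0.0]
contact_force: [0.1, -0.5, -1.8]
width: 0.015
[ 0.1 -0.5 -1.8] [-0.176  0.035  0.171]
```

Torque has levelled at 0.17 N·m with little side force, so the ring is turning. I'll go on in small steps and watch for the stop.

```bash
R="python3 -c \"from h import *; s=bot.read_state(); print(s['contact_force'].round(1),s['torque'].round(3))\""
for i in 1; do python3 -m handwheel '[[0,0,0,0.05],[0,0,0,0.05],[0,0,0,0]]'|sed -n 2,3p; eval $R; python3 -m handwheel '[[0,0,0,0.05],[0,0,0,0.05],[0,0,0,0]]'|sed -n 2,3p; eval $R; python3 -m handwheel '[[0,0,0,0.04],[0,0,0,0.04],[0,0,0,0]]'|sed -n 2,3p; eval $R; done
```

```text
ee_pos: [0.4713, -0.1839, 0.2642]
eef_rot: [0.284, 0.959, -0.0, -0.0]
[-0.2 -1.2 -1.8] [-0.325  0.102  0.135]
ee_pos: [0.4712, -0.1841, 0.2642]
eef_rot: [0.331, 0.944, -0.0, -0.0]
[-1.7 -1.4 -0.6] [-0.542  0.27   0.163]
ee_pos: [0.4711, -0.1842, 0.2642]
eef_rot: [0.368, 0.93, -0.0, -0.0]
[-1.1 -2.6 -0.3] [-0.698  0.334  0.202]
```

```bash
R="python3 -c \"from h import *; s=bot.read_state(); print(s['contact_force'].round(1),s['torque'].round(3))\""
python3 -m handwheel '[[-0.02,-0.06,0,0.04],[0,0,0,0.04],[0,0,0,0]]'|sed -n 2,3p; eval $R; python3 -m handwheel '[[0,0,0,0.04],[0,0,0,0.04],[0,0,0,0]]'|sed -n 2,3p; eval $R;
```

```text
ee_pos: [0.471, -0.1844, 0.2642]
eef_rot: [0.405, 0.914, -0.0, -0.0]
[-1.2 -2.3 -0.3] [-0.489  0.306  0.162]
ee_pos: [0.4709, -0.1845, 0.2641]
eef_rot: [0.442, 0.897, -0.0, -0.0]
[-1.3 -2.3 -0.7] [-0.623  0.424  0.199]
```

```bash
R="python3 -c \"from h import *; s=bot.read_state(); print(s['contact_force'].round(1),s['torque'].round(3))\""
python3 -m handwheel '[[-0.02,-0.08,0,0.03],[0,0,0,0.03],[0,0,0,0]]'|sed -n 2,3p; eval $R; python3 -m handwheel '[[0,0,0,0.03],[0,0,0,0.03],[0,0,0,0]]'|sed -n 2,3p; eval $R;
```

```text
ee_pos: [0.4706, -0.1848, 0.2642]
eef_rot: [0.469, 0.883, 0.0, -0.0]
[-0.3 -1.9  0.1] [-0.397  0.272  0.175]
ee_pos: [0.4705, -0.1848, 0.2642]
eef_rot: [0.495, 0.869, -0.0, -0.0]
[-1.  -1.5 -0.4] [-0.407  0.362  0.137]
```

```bash
R="python3 -c \"from h import *; s=bot.read_state(); print(s['contact_force'].round(1),s['torque'].round(3))\""
for k in a; do python3 -m handwheel '[[-0.02,-0.04,0,0.03],[0,0,0,0.03],[0,0,0,0]]'|sed -n 3p; eval $R; python3 -m handwheel '[[0,0,0,0.03],[0,0,0,0]]'|sed -n 3p; eval $R;python3 -m handwheel '[[0,0,0,0.03],[0,0,0,0]]'|sed -n 3p; eval $R; done
```

```text
eef_rot: [0.521, 0.854, 0.0, -0.0]
[-1.1  0.1  0.4] [-0.275  0.274  0.136]
eef_rot: [0.533, 0.846, 0.0, -0.0]
[-1.2 -1.   0. ] [-0.257  0.31   0.205]
eef_rot: [0.546, 0.838, 0.0, -0.0]
[-1.  -0.8 -0.4] [-0.216  0.353  0.174]
```

```bash
R="python3 -c \"from h import *; s=bot.read_state(); print(s['contact_force'].round(1),s['torque'].round(3))\""
for k in a; do python3 -m handwheel '[[0,0,0,0.02],[0,0,0,0]]'|sed -n 3p; eval $R; python3 -m handwheel '[[0,0,0,0.02],[0,0,0,0]]'|sed -n 3p; eval $R;python3 -m handwheel '[[0,0,0,0.02],[0,0,0,0]]'|sed -n 3p; eval $R; done
```

```text
eef_rot: [0.555, 0.832, 0.0, -0.0]
[-1.8 -0.9 -0.2] [-0.167  0.412  0.167]
eef_rot: [0.563, 0.826, -0.0, -0.0]
[-2.4 -1.  -0.1] [-0.108  0.477  0.306]
eef_rot: [0.572, 0.82, -0.0, -0.0]
[-3.1 -1.   0.2] [-0.092  0.573  0.334]
```

```bash
R="python3 -c \"from h import *; s=bot.read_state(); print(s['contact_force'].round(1),s['torque'].round(3))\""
for k in a; do python3 -m handwheel '[[0.02,-0.06,0,0],[0,0,0,0]]'|sed -n 2,3p; eval $R; python3 -m handwheel '[[0,0,0,0.02],[0,0,0,0],[0,0,0,0]]'|sed -n 3p; eval $R; done
```

```text
ee_pos: [0.4699, -0.1852, 0.2642]
eef_rot: [0.571, 0.821, 0.0, 0.0]
[-0.4 -0.1 -1.3] [-0.119  0.159  0.356]
eef_rot: [0.58, 0.815, 0.0, 0.0]
[-0.4 -0.7 -1.4] [-0.057  0.058  0.464]
```

The torque now rises at 6 N·m/rad with no side load, from 0.36 to 0.46, so the ring is on its stop. I'll unload the twist.

```bash
R="python3 -c \"from h import *; s=bot.read_state(); print(s['contact_force'].round(1),s['torque'].round(3))\""
for k in a; do python3 -m handwheel '[[0,0,0,0],[0,0,0,-0.04],[0,0,0,0]]'|sed -n 3p; eval $R; python3 -m handwheel '[[0,0,0,-0.035],[0,0,0,0]]'|sed -n 2,3p; eval $R;  python3 -m handwheel '[[0,0,0,-0.03],[0,0,0,0]]'|sed -n 2,3p; eval $R; done
```

```text
eef_rot: [0.563, 0.827, 0.0, 0.0]
[ 0.2 -0.1 -0.8] [ 0.083 -0.05   0.267]
ee_pos: [0.4699, -0.1852, 0.2642]
eef_rot: [0.549, 0.836, 0.0, 0.0]
[ 0.7 -0.5 -2.9] [ 0.068 -0.184  0.146]
ee_pos: [0.4699, -0.1852, 0.2643]
eef_rot: [0.537, 0.844, 0.0, 0.0]
[ 1.4  0.9 -2.1] [ 0.187 -0.216  0.012]
```

```bash
R="python3 -c \"from h import *; s=bot.read_state(); print(s['contact_force'].round(1),s['torque'].round(3))\""
for k in a; do python3 -m handwheel '[[0,0,0,-0.03],[0,0,-0.2,0],[0,0,0,0]]'|sed -n 3p; eval $R; python3 -m handwheel '[[0,0,-0.2,0],[0,0,-0.3,0],[0,0,-1,0],[0,0,-3,0],[0,0,-3,0],[0,0,-3,0],[0,0,0,0],[0,0,0,0]]'; eval $R; done
python3 ring.py | tail -4; python3 - <<'E'
from h import *
M=T(); print('tool y deg',np.degrees(np.arctan2(M[1,1],M[0,1])),bot.read_state()['joint_pos'])
E
```

```text
eef_rot: [0.524, 0.851, 0.0, 0.0]
[ 0.8  0.3 -1.5] [ 0.074 -0.03  -0.047]
clock: 14.58
ee_pos: [0.4704, -0.1857, 0.3739]
eef_rot: [0.524, 0.852, 0.001, 0.003]
contact_force: [0.2, 0.0, -1.2]
width: 0.0155
[ 0.2  0.  -1.2] [0.03  0.047 0.01 ]
 [ 0.      0.      0.      1.    ]] [257.8734 168.4226]
origin 187 108
(260.3295593261719, 136.9397735595703) 24.114391326904297 [ 0.4536 -0.1496  0.042 ]
(258.9267578125, 180.04075622558594) 13.020447731018066 [ 0.4719 -0.1887  0.042 ]
tool y deg 26.85391161729731 [ 0.11271253  0.25124297  0.24338082  1.96252474 -0.07504741  0.93436142
  0.86196724]
```

```bash
python3 -m handwheel '[[0,0,0,-0.12],[0,0,0,-0.12],[0,0,0,-0.12],[0,0,0,-0.12],[0,0,0,-0.12],[0,0,0,-0.12],[0,0,0,-0.12],[0,0,0,-0.12]]'; python3 -m handwheel '[[0,0,0,-0.12],[-3,0,0,0],[-3,0,0,0],[0,0,0,0],[0,0,0,0]]'; python3 ring.py
```

```text
clock: 15.3
ee_pos: [0.4689, -0.185, 0.3696]
eef_rot: [0.068, 0.998, 0.0, -0.002]
contact_force: [0.1, 0.5, -1.8]
width: 0.0155
clock: 15.72
ee_pos: [0.5302, -0.186, 0.3693]
eef_rot: [0.01, 1.0, 0.0, -0.001]
contact_force: [-0.5, 0.0, -2.2]
width: 0.015
[[-0.9998  0.0215 -0.0039  0.5292]
 [ 0.0215  0.9998  0.001  -0.1863]
 [ 0.0039  0.0009 -1.      0.3693]
 [ 0.      0.      0.      1.    ]] [265.2134 111.6816]
origin 195 51
(269.4776916503906, 146.78094482421875) 27.63815689086914 [ 0.4985 -0.1749  0.042 ]
(261.2861022949219, 113.52886962890625) 29.077075958251953 [ 0.4671 -0.1822  0.042 ]
(242.97021484375, 125.0471420288086) 8.36574649810791 [ 0.4774 -0.1998  0.042 ]
(279.71795654296875, 102.3584976196289) 8.894832611083984 [ 0.4574 -0.1649  0.042 ]
```

The ring turned 0.87 rad by the picture: its hole line went from -10° to -60°. That fits with the stop felt in the torque. Now I'll return to the rest.

```bash
python3 -m handwheel '[[2,3.5,0,0],[2,3.5,0,0],[2,3.5,0,0],[2,3.5,0,0],[2,3.5,0,0],[0,4,0,0],[0,4,0,0],[0,4,0,0]]'; python3 -m handwheel '[[0,4,0,0],[0,4,0,0],[0,4,0,0],[0,2,0,0],[0,0,0,0],[0,0,0,0]]'; python3 -c "
from h import *
M=T();d=M[:3,:3].T@(np.array([.4362,.2533,.2427])-M[:3,3]);print(d*100)"
```

```text
clock: 16.43
ee_pos: [0.4343, 0.1112, 0.371]
eef_rot: [0.012, 1.0, -0.0, -0.0]
contact_force: [1.0, -0.7, -0.8]
width: 0.015
clock: 16.93
ee_pos: [0.438, 0.2508, 0.3704]
eef_rot: [0.01, 1.0, -0.001, -0.001]
contact_force: [0.1, 0.1, -1.9]
width: 0.0156
[ 0.16001268  0.26666108 12.76752036]
```

```bash
python3 -m handwheel '[[0.16,0.26,0,0],[0,0,3,0],[0,0,3,0],[0,0,3,0],[0,0,1.5,0],[0,0,0,0],[0,0,0,0]]'; python3 - <<'E'
from h import *
M=T();print(M[:3,:3].T@(np.array([.4362,.2533,.2427])-M[:3,3])*100)
save('wrist','w7.png',(150,100,370,340),2.5)
E
```

```text
clock: 17.52
ee_pos: [0.4375, 0.2513, 0.2656]
eef_rot: [0.012, 1.0, -0.001, -0.001]
contact_force: [-0.5, -0.1, -0.7]
width: 0.0153
[0.12711404 0.19809782 2.29471541]
```

View pics/w7.png

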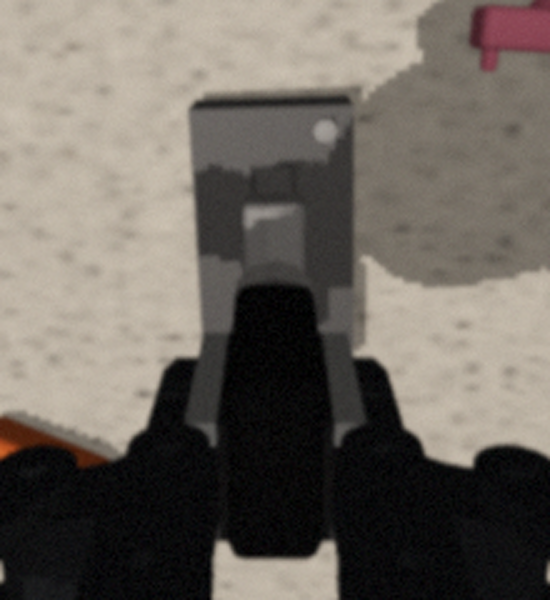

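The crop shows the bar end at (273,210) over the block, aligned with it, and the pocket just beyond at (273,180). I'll correct by the remaining 1.3 and 2 mm and lower.

```bash
R="python3 -c \"from h import *; s=bot.read_state(); print(s['contact_force'].round(1),s['torque'].round(3))\""
python3 -m handwheel '[[0.13,0.2,0,0],[0,0,0.5,0],[0,0,0.5,0],[0,0,0,0],[0,0,0,0]]'; eval $R;python3 -m handwheel '[[0,0,0.4,0],[0,0,0.4,0],[0,0,0.1,0],[0,0,0,0],[0,0,0,0]]'; eval $R;python3 -c "
from h import *
M=T();print(M[:3,:3].T@(np.array([.4362,.2533,.2427])-M[:3,3])*100)"
```

```text
clock: 17.98
ee_pos: [0.4362, 0.255, 0.2561]
eef_rot: [0.011, 1.0, -0.0, -0.0]
contact_force: [-0.7, 0.1, -0.9]
width: 0.0152
[-0.7  0.1 -0.9] [-0.01  -0.058 -0.036]
clock: 18.4
ee_pos: [0.4368, 0.2552, 0.2476]
eef_rot: [0.011, 1.0, 0.0, 0.0]
contact_force: [-0.5, -1.8, 6.0]
width: 0.0152
[-0.5 -1.8  6. ] [-0.228  0.234 -0.074]
[ 0.06100359 -0.19248791  0.49408006]
```

```bash
python3 -m handwheel '[[0,0,-0.2,0],[0.06,-0.2,0,0],[0,0,0,0],[0,0,0,0]]'; python3 -m handwheel '[[0,0,0.2,0],[0,0,0.2,0],[0,0,0.1,0],[0,0,0,0],[0,0,0,0]]';python3 -c "
from h import *
M=T();print(M[:3,:3].T@(np.array([.4362,.2533,.2427])-M[:3,3])*100)"
```

```text
clock: 18.73
ee_pos: [0.4356, 0.2529, 0.2489]
eef_rot: [0.011, 1.0, -0.0, -0.0]
contact_force: [0.7, 0.4, -1.1]
width: 0.0154
clock: 19.15
ee_pos: [0.4357, 0.2531, 0.244]
eef_rot: [0.011, 1.0, -0.0, -0.0]
contact_force: [-0.9, 0.2, -0.6]
width: 0.0155
[-0.05177448  0.01945626  0.12745474]
```

Free descent, so it's in the pockets. I'll seat it gently and release.

```bash
python3 -m handwheel '[[0,0,0.1,0],[0,0,0.05,0],[0,0,0,0],[0,0,0,0]]'; python3 -m handwheel '[[0,0,0,0],[0,0,0,0],[0,0,0,0],[0,0,0,0],[0,0,0,0],[0,0,0,0],[0,0,0,0],[0,0,0,0]]' 1; python3 -m handwheel '[[0,0,-1,0],[0,0,-2,0],[0,0,-3,0],[0,0,-3,0],[0,0,-3,0],[0,0,-3,0],[0,0,0,0],[0,0,0,0]]'; python3 - <<'E'
from h import *
np.set_printoptions(precision=4,suppress=True)
save('wrist','w8.png',None,1.5)
camera('wrist')
for q in finder.trace('wrist','pin_spanner')[:3]: print(q['score'],q['position'],ray('wrist',q['position'],.108))
E
```

```text
clock: 19.48
ee_pos: [0.4358, 0.2532, 0.2427]
eef_rot: [0.011, 1.0, 0.0, 0.0]
contact_force: [0.1, 0.4, -1.1]
width: 0.0155
clock: 20.15
ee_pos: [0.4357, 0.2531, 0.2427]
eef_rot: [0.011, 1.0, 0.0, -0.0]
contact_force: [-0.4, -0.2, -0.1]
width: 0.0855
clock: 20.82
ee_pos: [0.4362, 0.2535, 0.3954]
eef_rot: [0.011, 1.0, 0.001, 0.002]
contact_force: [-0.2, 0.1, -0.7]
width: 0.0855
0.66 [201.1, 234.9] [0.4772 0.1996 0.108 ]
0.63 [261.8, 175.2] [0.4228 0.2556 0.108 ]
0.63 [336.8, 64.7] [0.3368 0.3147 0.108 ]
```

View pics/w8.png

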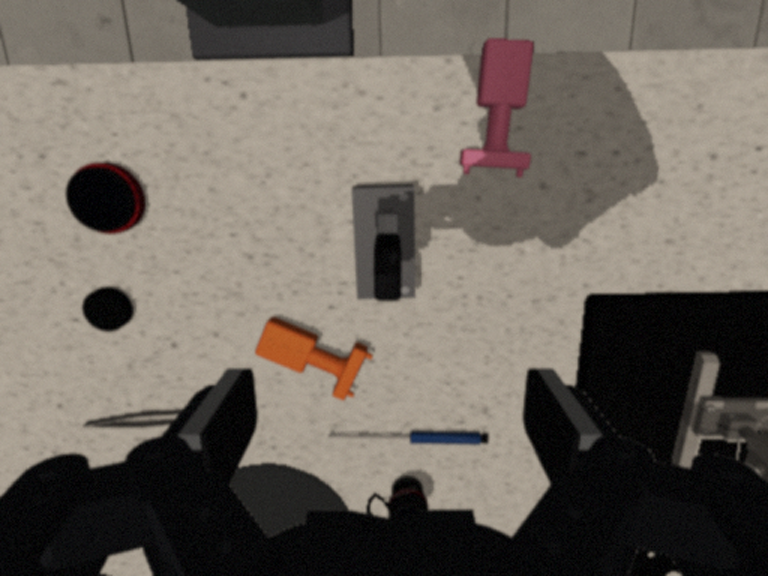

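The spanner stands upright in its rest, with the grip at (388,268) and the block at (385,240). The gripper is clear and everything nearby is where it was.

```bash
python3 -c "
from h import *
print(bot.sign_off())"
```

```text
the job is handed in; nothing more can be done
None
```

The ring is turned to its stop and the black-gripped spanner is back standing in its rest. I handed the job in at about 21 s; sign-off gives no verdict, so the result is not confirmed.

- **Insertion:** the pins went about 4.6 mm into the ring's holes without any noticeable contact force.
- **Turning:** the ring turned at about 0.17 N·m. At the end the torque rose from 0.36 to 0.46 N·m over 0.02 rad, which matches the seat's 6 N·m per rad, so I took it as the stop and went no further. The hole line moved from -10° to -60° in the wrist pictures (0.87 rad), consistent with a start near 0.13 rad.
- **Side load while turning:** it built up to about 3 N because I was slightly off centre, and I corrected it by small shifts.
- **Return to the rest:** the first try touched the block with about 6 N, 2 mm off sideways. I lifted, corrected and lowered freely to the same height at which I had picked the spanner up.
- **Final check:** the last picture shows the spanner upright in its rest, the gripper open and clear, and the things near the rest unmoved. I took no final picture of the items round the cell.

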